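# Unlatch and open the sample module's sliding door

## Robot

A 6-joint arm with a two-finger parallel gripper is mounted at the origin on the work surface. World frame = base frame: x ahead of the robot, y to its left, z up, the work surface at z = 0. Lengths are in m, angles in degrees, forces in N, time in s.
With the tool pointing down it reaches from about 0.3 to 0.75 m from the base axis. Payload 8.5 kg.
Tool frame: the origin (TCP) lies midway between the tips of the shut fingers; the grasp point (between the pads) lies 19 mm behind it; z points along the fingers, y is the direction in which the jaws open and shut (so a half turn about z gives the same grasp; the last joint's range is limited). The gripper opens to 85 mm and grips with 20 to 120 N. Pads are 22 mm wide; open, the fingers measure 114 mm over their backs; the gripper's body (76 mm by 85 mm) begins 54 mm behind the grasp point. The pads swing forward as they close: fully open they stand 13 mm farther back than shut.
Start: joints at [57.279, 21.807, 74.336, -0, 83.858, -12.336], TCP at [0.192, 0.516, 0.231] pointing down, gripper open.
Joint ranges: [-178.18, 178.18], [-50.72, 133.34], [12.68, 142.11], [-81.47, 261.47], [9.98, 163.14], [-165.26, 165.26]. Speed limits (degrees/s): [136.94, 136.94, 180, 180, 180, 180].

## Interface

Orientations are given as a 3x3 rotation matrix whose columns are the frame's x, y, z axes.
In Python, from rig import status, eyes, env gives the robot as it stands. The module is installed in compiled form; this text tells all that it offers.
- The arm moves only by the tool play_rows, never from a script. Its argument "targets" is text: rows parted by semicolons, each of 5 numbers parted by spaces: the shift along the tool's x, y, z in m, then the turn about the tool's z in rad, then the closure, from 0 (fully open) to 1 (shut). A call has 1 to 5 rows; each row is the pose to reach, as a shift and turn from the pose commanded when the call began, along the tool's axes at that moment; what a row does not reach only later rows make up. A row lasts 1/10 s, in which the tool goes at most 50 mm and 8.59 degrees, less where a joint would pass 70% of its speed; a pose out of reach is approached as far as the arm can. A call with a gripper value outside its range is refused whole. The fingers move at their own pace and stop on an object; "force" is the grip in N (left out, the last holds). Time passes only in rows, so rows that repeat a pose let the fingers close. It gives the time, the measured TCP pose, the force and the opening at its end, in the units of the state.
- status.observe(): the state, without advancing time (a new reading comes with each control period).
- eyes.get_image(name): name is "scene" or "top" or "wrist"; returns a dict with "pixels" (384x512x3 uint8, red, green, blue), "range_z" (384x512 float32, m along the optical axis (not along the pixel's ray), 0 where there is no reading), "mtx" (3x3 intrinsics, pixels), "world_to_cam" (4x4, takes a point from world to camera coordinates); the wrist camera has in their place "T_tool_cam" (4x4, takes a point from camera to tool coordinates, whose origin is the TCP and whose axes are the flange's). Camera axes: x right, y up, looking along -z (the intrinsics and any distortion apply to the point x, -y, -z); pixel columns grow to the right and rows downward; lengths in m; the calibration is good to about 2 mm. A picture is of the moment at which its call begins: read the wrist's pose just before it.
- env.close_job(): hands the job in, once; it reports no verdict.
The state is a dict: "time_s": time; "q": joint angles; "qvel": joint speeds; "joint_efforts": joint torques, N m; "position": TCP position; "tool_rot": TCP orientation; "ft_force": force on the tool from outside, world axes, zero at the start; "wrist_torque": the same for the moment, N m; "grip_width": finger opening in m.
Only numpy, scipy, OpenCV 4.12 (cv2) and the standard library are available. Lean on these libraries where they do the work, as an engineer would, in place of code of your own. Each camera call takes 0.05 s, during which the arm holds its last target.

## Task

Take the orange-handled release key from its wooden holder and push it down through the yellow-framed gap in the sample module, gently pressing the sprung hook inside (never with 15 N or more) until the blue door springs ajar. Then slide the door fully open and stand the key back upright, fully home in its holder. Leave everything else where it is.

Things in the scene. Friction and masses are not known exactly. Their poses are not given: they have to be found in the camera images.
- module: Low white sample module with a dark base, fixed on the bench, 200 mm (its x) by 340 mm (its y, -160 to +180) by 110 mm high; origin at the underside. On its flat top deck (z = 110 mm) a blue door slides between two aluminium rails (tops at z = 121 mm). A loose sample cup stands on the deck. 25 N or more anywhere on the module, or 15 N or more on the hook, damages it.
- gap (a point): Centre of the mouth of the yellow-framed gap in the deck (module x -20, y -115, z 110 mm): 14 mm wide along module x, 30 mm long along y, through the 12 mm deck, free below. Under it is the hook's orange pad, 11 x 26 mm. The pad's top rests anywhere from 19 to 45 mm below the mouth: it differs between modules and is not measured.
- door (a joint): How far the blue door has slid to the module's +y, m: 0 shut and held by the hook; 0.110 fully open, at its stop. The hook frees it when pressed about 7 mm straight down (spring 3.5 N plus 400 N/m, 6 to 9 N with friction); 2.5 mm farther is a rigid stop where force jumps. Freed, the door pops to about 0.02 by itself and cannot relatch. 2 N friction; it stays where left. The hook springs back up.
- door_tab (a point): Centre of the top of the black upright tab on the blue door, by which the door is pushed. Tab: 50 mm along module x, 12 mm along y, 25 mm tall over the door's top face (door top at module z 119, tab top at 144 mm). Moves with the door; shut, it is at module x -20, y -45 mm.
- key_grip (a point): Centre of the key's square orange handle, z up along the key. Handle 20 x 20 mm (sides along this point's x and y), 50 mm tall; below it a round dark collar, 34 mm across, 4 mm thick; below that a round steel blade, 10 mm across, 60 mm long. Tip 89 mm and collar underside 29 mm below this point. 90 g. Starts upright in the holder, collar on its top, this point 99 mm above the table.
- holder_hole0 (a point): Centre of the mouth of the hole in the top of the key's wooden holder, a 70 mm cube fixed on the bench; this point is 70 mm above the table. Hole 18 mm across, 66 mm deep. The holder stands to the left or right of the module; a glass beaker stands on the other side.
- flask_a: Loose amber flask, 64 mm wide, 170 mm tall, origin at its foot. Leave alone.
- flask_b: Loose amber flask, 64 mm wide, 170 mm tall, origin at its foot. Leave alone.
- beaker: Loose glass beaker, 72 mm wide, 90 mm tall, origin at its foot. Leave alone.
- wash_bottle: Loose white bottle with red cap, 60 mm wide, 150 mm tall, origin at its foot. Leave alone.
- sample_cup: Loose small white cup on the module's deck, 32 mm wide, 30 mm tall, origin at its foot. Leave alone.
- marker: Loose green marker lying on the table, 16 mm thick, 120 mm long. Leave alone.
Not all that is in view belongs to the job. Leave any purple look-alike of the part that bears key_grip alone.

How it is judged (in metres and radians):
On the way, in this order (a step that is already met when the one before it is completed fails the run):
1. the key stands in the gap at least 17 mm deep and presses on the module's hook with over 2 N (horizontal distance between key_grip and gap below 0.02 m and z of key_grip in the frame of module below 0.182 m and contact force between key and module above 2 N).
2. the door has sprung ajar (more than 8 mm) (value of joint door above 0.008 m), for 0.1 s.
3. the door is slid fully open (more than 102 mm) (value of joint door above 0.102 m), for 0.2 s.
At the end, for the whole second after the job is handed in: The door is open at least 102 of its 110 mm, and the key stands in the holder: its handle centre within 10 mm of the hole's axis and 94 to 103 mm above the table, tilted less than 0.12 rad, at rest (value of joint door above 0.102 m and horizontal distance between key_grip and holder_hole0 below 0.01 m and height (world z) of key_grip between 0.094 and 0.103 m and angle between key_grip's own z axis and vertical below 0.12 rad and linear speed of key below 0.02 m/s); the robot touches nothing.
It fails at once if 15 N or more on the hook (key deeper than 17 mm in the gap) (horizontal distance between key_grip and gap below 0.02 m and z of key_grip in the frame of module below 0.182 m and contact force between key and module above 15 N).
It fails at once if 25 N or more on the module with the key or the robot (contact force between any of key, the fingers, the arm and module above 25 N).
It fails at once if a bystander is moved by more than 30 mm (distance of any of flask_a, flask_b, beaker, wash_bottle, sample_cup, marker from where it was at the start of the episode above 0.03 m).
It fails at once if a standing bystander is tipped over (angle between any of flask_a, flask_b, beaker, wash_bottle, sample_cup's own z axis and vertical above 0.5 rad).
It also fails if it takes over 72 s, if anything falls off the work surface, if the arm or the gripper's body presses on something with over 40 N, if the wrist force passes 120 N, or if a joint passes its speed limit or range.

## Working session

There is one attempt and no reset: what is moved stays moved. The work goes in short steps, Python scripts to look and compute and a tool call to move; the robot and the scene stay as the last step left them, time stands still between calls to the robot, and variables do not carry over. Pictures are saved under pics/ and viewed, and the job is handed in when it is done.

Besides the shell and the picture viewer there is one more tool, called after "Call:" as name(argument=value, ...), one argument or row to a line, values as JSON. play_rows: Moves the arm, as the interface text tells. Its arguments: {"type":"object","properties":{"targets":{"type":"string"},"force":{"type":"number"}},"required":["targets"]}

```bash
mkdir -p pics
python3 - <<'E'
from rig import status,eyes
import cv2,numpy as np
s=status.observe();print({k:np.round(v,4).tolist() for k,v in s.items()})
for n in["scene","top","wrist"]:
    im=eyes.get_image(n);cv2.imwrite(f"pics/{n}0.png",im["pixels"][:,:,::-1]);np.savez(f"pics/{n}0.npz",**{k:v for k,v in im.items()})
    print(n,im["mtx"].tolist(),[ (k,np.round(v,4).tolist()) for k,v in im.items() if k in("world_to_cam","T_tool_cam")], list(im.keys()))
E
```

```text
{'time_s': 0.0, 'q': [57.2784, 21.8432, 74.3866, 0.0014, 83.8574, -12.3357], 'qvel': [0.0527, 0.033, -0.0456, 0.0333, -0.0686, 0.0201], 'joint_efforts': [0.0009, -44.8442, -23.1287, -0.0001, 0.0044, 0.0], 'position': [0.1914, 0.5153, 0.2307], 'tool_rot': [[-0.9374, 0.3483, -0.0008], [0.3483, 0.9374, -0.0013], [0.0003, -0.0015, -1.0]], 'ft_force': [0.3351, 0.4098, -0.2861], 'wrist_torque': [-0.0268, 0.0476, -0.0095], 'grip_width': 0.0855}
scene [[427.4964955278837, 0.0, 255.9081343041315], [0.0, 427.4964955278837, 191.67204104805447], [0.0, 0.0, 1.0]] [('world_to_cam', [[0.6502, 0.7596, 0.0163, -0.3526], [-0.6241, 0.5218, 0.5815, 0.2227], [0.4332, -0.3882, 0.8134, -1.4702], [0.0, 0.0, 0.0, 1.0]])] ['pixels', 'range_z', 'mtx', 'world_to_cam']
top [[354.0408610708353, 0.0, 249.30018311461046], [0.0, 354.0408610708353, 193.72259761614248], [0.0, 0.0, 1.0]] [('world_to_cam', [[0.0193, -0.9997, 0.0157, 0.0104], [0.9855, 0.0217, 0.1686, -0.5059], [-0.1688, 0.0122, 0.9856, -1.0622], [0.0, 0.0, 0.0, 1.0]])] ['pixels', 'range_z', 'mtx', 'world_to_cam']
wrist [[338.75117068723074, 0.0, 254.36856436151595], [0.0, 338.75117068723074, 199.7347841636333], [0.0, 0.0, 1.0]] [('T_tool_cam', [[-0.001, 0.9644, 0.2643, 0.0662], [1.0, 0.001, -0.0002, 0.0008], [-0.0005, 0.2643, -0.9644, -0.1413], [0.0, 0.0, 0.0, 1.0]])] ['pixels', 'range_z', 'mtx', 'T_tool_cam']
```

View pics/scene0.png

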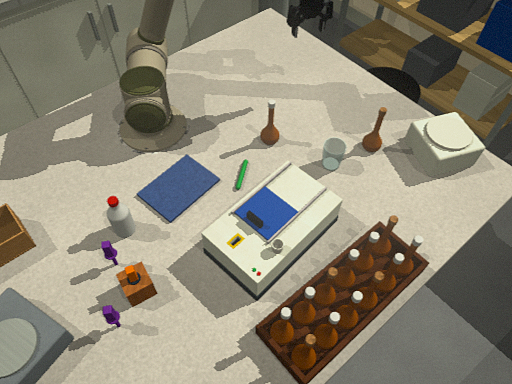

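View pics/top0.png

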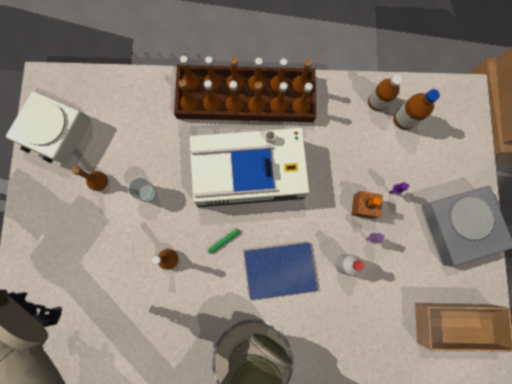

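View pics/wrist0.png

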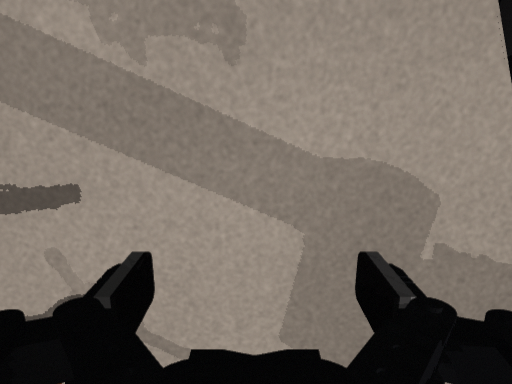

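The scene view shows the orange key in its holder at (135,275), purple look-alikes at (109,250) and (111,315), and the module's yellow gap at (236,240). In the top view the key is at (375,202), the gap at (291,167) and the blue door at (252,170).

```bash
cat > h.py <<'E'
import numpy as np,cv2
def unproj(d,u,v,z=None,rng=None):
    K=d["mtx"];W=d["world_to_cam"];R=W[:3,:3];t=W[:3,3]
    ray=np.array([(u-K[0,2])/K[0,0],-(v-K[1,2])/K[1,1],-1.])
    o=-R.T@t; r=R.T@ray
    if z is not None: return o+r*(z-o[2])/r[2]
    if rng is None: rng=d["range_z"][int(round(v)),int(round(u))]
    return o+r*rng
def crop(d,name,u0,v0,u1,v1,s):
    c=d["pixels"][v0:v1,u0:u1,::-1]
    cv2.imwrite(name,cv2.resize(c,None,fx=s,fy=s,interpolation=cv2.INTER_CUBIC))
E
python3 - <<'E'
from h import *
t=np.load("pics/top0.npz");s=np.load("pics/scene0.npz")
crop(t,"pics/tm.png",180,120,320,215,5)
crop(t,"pics/tk.png",340,170,420,250,7)
crop(s,"pics/sm.png",195,155,350,300,4)
crop(s,"pics/sk.png",80,190,180,340,4)
E
```

```text
(no output)
```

View pics/tm.png

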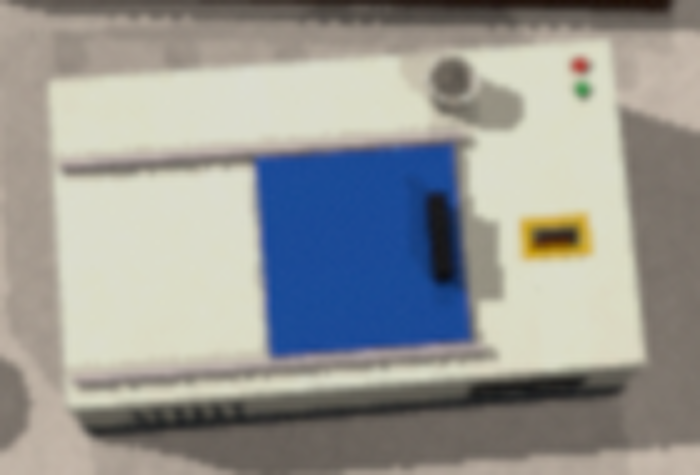

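View pics/tk.png

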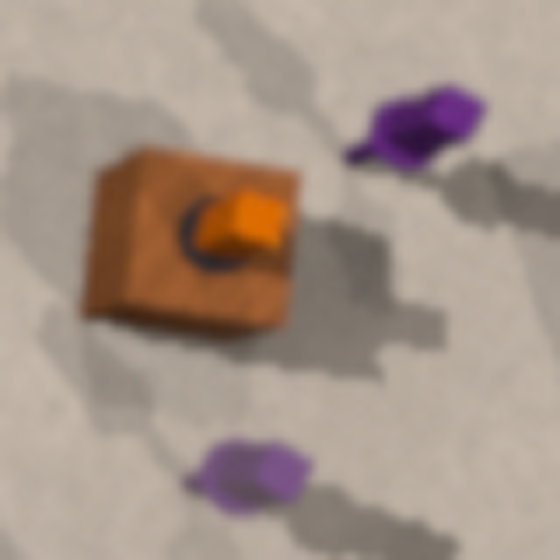

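View pics/sm.png

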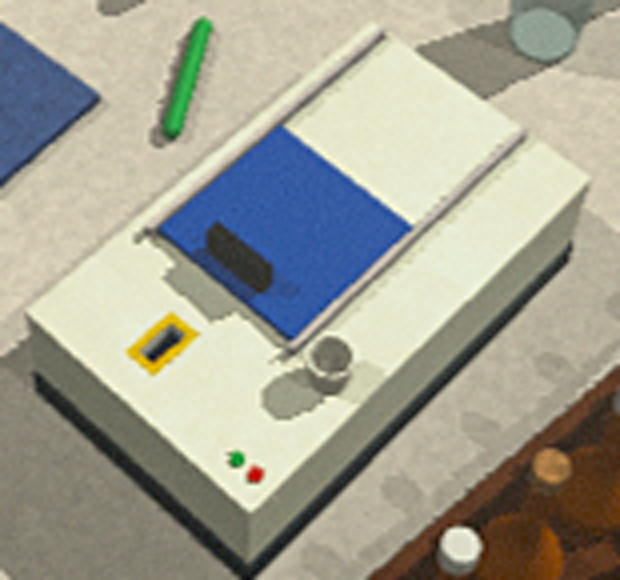

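View pics/sk.png

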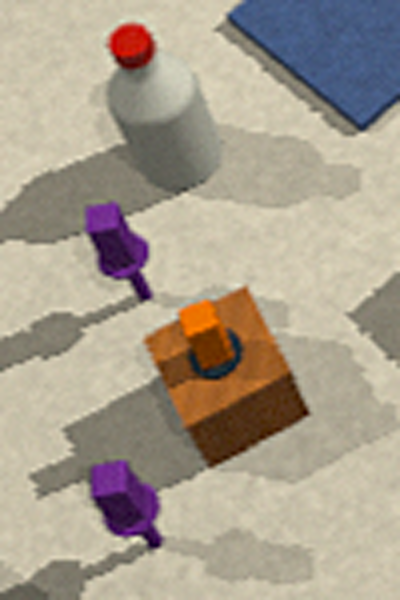

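Run:
```python
from h import *
t=np.load("pics/top0.npz");s=np.load("pics/scene0.npz")
def P(d,x,y,u0,v0,sc,z): return unproj(d,u0+(x+.5)/sc-.5,v0+(y+.5)/sc-.5,z=z)
pr=lambda n,p:print(n,np.round(p,4))
print("TOP deck corners")
c=[P(t,x,y,180,120,5,.11) for x,y in[(50,80),(610,40),(645,362),(72,405)]]
for p in c: pr("",p)
print([np.linalg.norm(c[i]-c[(i+1)%4]) for i in range(4)])
pr("gap",P(t,556,237,180,120,5,.11)); pr("tabtop",P(t,437,237,180,120,5,.144))
print("SCENE")
c=[P(s,x,y,195,155,4,.11) for x,y in[(376,25),(590,183),(248,512),(27,316)]]
for p in c: pr("",p)
print([np.linalg.norm(c[i]-c[(i+1)%4]) for i in range(4)])
pr("gap",P(s,163,343,195,155,4,.11))
# holder top corners
for q in [(145,340),(247,288),(308,412),(208,467)]: pr("hold s",P(s,*q,80,190,4,.07))
for q in [(145,150),(298,172),(280,330),(133,318)]: pr("hold t",P(t,*q,340,170,7,.07))
for d,(n) in((t,"t"),(s,"s")):
    hsv=cv2.cvtColor(d["pixels"],cv2.COLOR_RGB2HSV)
    m=(hsv[...,0]>18)&(hsv[...,0]<32)&(hsv[...,1]>180)&(hsv[...,2]>120)
    v,u=np.nonzero(m);print(n,"yellow",len(u),u.min(),u.max(),v.min(),v.max())
pr("keytop t",P(t,264,213,340,170,7,.124)); pr("keytop s",P(s,199,320,80,190,4,.124))
for d,u,v in((t,291,150),(t,355,205),(s,235,225),(t,377,201)): pr("depth",unproj(d,u,v))
```

```text
TOP deck corners
 [0.6673 0.2045 0.11  ]
 [ 0.701  -0.1329  0.11  ]
 [ 0.5031 -0.1524  0.11  ]
 [0.4702 0.1823 0.11  ]
[np.float64(0.33915443983062965), np.float64(0.19889161509414813), np.float64(0.33639331600515004), np.float64(0.19832248560386087)]
gap [ 0.5774 -0.1001  0.11  ]
tabtop [ 0.5672 -0.0272  0.144 ]
SCENE
 [0.4701 0.1853 0.11  ]
 [0.6665 0.2021 0.11  ]
 [ 0.6979 -0.1333  0.11  ]
 [ 0.5036 -0.1544  0.11  ]
[np.float64(0.19711109813871427), np.float64(0.33683299769279584), np.float64(0.19541308143134237), np.float64(0.3413473934978025)]
gap [ 0.5754 -0.0998  0.11  ]
hold s [ 0.4404 -0.3781  0.07  ]
hold s [ 0.4506 -0.3101  0.07  ]
hold s [ 0.5466 -0.3262  0.07  ]
hold s [ 0.5374 -0.391   0.07  ]
hold t [ 0.5169 -0.3185  0.07  ]
hold t [ 0.5086 -0.3854  0.07  ]
hold t [ 0.439  -0.3745  0.07  ]
hold t [ 0.4429 -0.3108  0.07  ]
t yellow 33 285 296 164 170
s yellow 77 227 243 234 248
keytop t [ 0.4814 -0.3491  0.124 ]
keytop s [ 0.4802 -0.3492  0.124 ]
depth [ 0.6302 -0.1009  0.1086]
depth [ 0.4792 -0.3139  0.0287]
depth [ 0.5411 -0.0732  0.1139]
depth [ 0.4787 -0.3487  0.1226]
```

Run:
```python
from h import *
t=np.load("pics/top0.npz");s=np.load("pics/scene0.npz")
for n,d,pts in(("top",t,dict(purA=(405,186),purB=(379,237),flaskA=(157,260),flaskB=(77,170),wash=(356,265))),
             ("scene",s,dict(purN=(106,245),purS=(109,308),washcap=(113,202),fl1=(271,105),fl2=(381,112)))):
    for k,(u,v) in pts.items():
        print(n,k,[np.round(unproj(d,u+a,v+b),3).tolist() for a,b in((0,0),(1,1),(-1,0))])
# handle yaw: top face of the key in both
for d,box,n in((s,(120,255,150,290),"s"),(t,(365,190,390,212),"t")):
    hsv=cv2.cvtColor(d["pixels"],cv2.COLOR_RGB2HSV)
    P=[]
    for v in range(box[1],box[3]):
        for u in range(box[0],box[2]):
            if hsv[v,u,1]>225 and hsv[v,u,2]>200: P.append((u,v,*np.round(unproj(d,u,v),3)))
    P=np.array(P);print(n,len(P),P.mean(0) if len(P) else "")
```

```text
top purA [[0.528, -0.439, 0.109], [0.524, -0.441, 0.112], [0.526, -0.434, 0.115]]
top purB [[0.375, -0.354, 0.113], [0.373, -0.357, 0.113], [0.375, -0.351, 0.113]]
top flaskA [[0.3, 0.265, 0.17], [0.297, 0.262, 0.171], [0.299, 0.268, 0.168]]
top flaskB [[0.54, 0.502, 0.168], [0.538, 0.499, 0.168], [0.54, 0.503, 0.17]]
top wash [[0.296, -0.274, 0.149], [0.293, -0.277, 0.148], [0.296, -0.271, 0.148]]
scene purN [[0.377, -0.358, 0.112], [0.382, -0.358, 0.113], [0.379, -0.36, 0.118]]
scene purS [[0.528, -0.434, 0.113], [0.533, -0.433, 0.117], [0.527, -0.435, 0.116]]
scene washcap [[0.302, -0.284, 0.15], [0.307, -0.284, 0.151], [0.303, -0.287, 0.153]]
scene fl1 [[0.306, 0.26, 0.166], [0.308, 0.262, 0.162], [0.305, 0.256, 0.168]]
scene fl2 [[0.541, 0.495, 0.167], [0.546, 0.493, 0.169], [0.538, 0.495, 0.165]]
s 56 [ 1.29107143e+02  2.69053571e+02  4.78517857e-01 -3.48839286e-01
  1.23946429e-01]
t 30 [ 3.765e+02  2.005e+02  4.802e-01 -3.474e-01  1.224e-01]
```

Call:
play_rows(
  targets="0 0 -0.045 0 0; 0 0 -0.09 0 0; -0.01 -0.012 -0.12 0 0; -0.038 -0.047 -0.12 0 0; -0.066 -0.082 -0.12 0 0",
)

```text
time_s: 0.65
position: [0.225, 0.4148, 0.3515]
tool_rot: [[-0.938, 0.347, 0.001], [0.347, 0.938, 0.001], [-0.0, 0.001, -1.0]]
ft_force: [0.7, -0.5, -0.7]
grip_width: 0.0852
```

Call:
play_rows(
  targets="-0.028 -0.035 0 0 0; -0.056 -0.07 0 0 0; -0.084 -0.105 0 0 0; -0.112 -0.14 0 0 0; -0.14 -0.175 0 0 0",
)

```text
time_s: 1.15
position: [0.295, 0.2012, 0.3513]
tool_rot: [[-0.938, 0.348, 0.0], [0.348, 0.938, -0.0], [-0.0, 0.0, -1.0]]
ft_force: [1.1, 0.4, 0.1]
grip_width: 0.0855
```

Call:
play_rows(
  targets="-0.028 -0.035 0 0 0; -0.056 -0.07 0 0 0; -0.084 -0.105 0 0 0; -0.112 -0.14 0 0 0; -0.14 -0.175 0 0 0",
)

```text
time_s: 1.65
position: [0.3654, -0.0118, 0.3513]
tool_rot: [[-0.937, 0.349, 0.0], [0.349, 0.937, 0.0], [-0.0, 0.0, -1.0]]
ft_force: [1.3, 2.0, 0.2]
grip_width: 0.0854
```

Call:
play_rows(
  targets="-0.028 -0.035 0 0 0; -0.056 -0.07 0 0 0; -0.084 -0.105 0 0 0; -0.112 -0.14 0 0 0; -0.14 -0.175 0 0 0",
)

```text
time_s: 2.15
position: [0.4358, -0.2246, 0.3511]
tool_rot: [[-0.937, 0.349, -0.0], [0.349, 0.937, 0.0], [0.0, 0.0, -1.0]]
ft_force: [1.0, 0.4, 0.4]
grip_width: 0.0854
```

Call:
play_rows(
  targets="-0.028 -0.034 0.01 0 0; -0.056 -0.068 0.03 0 0; -0.0855 -0.1027 0.06 0 0; -0.0855 -0.1027 0.1 0 0; -0.0855 -0.1027 0.1 0 0",
)

```text
time_s: 2.65
position: [0.4785, -0.3482, 0.2452]
tool_rot: [[-0.937, 0.35, -0.008], [0.35, 0.937, 0.009], [0.011, 0.006, -1.0]]
ft_force: [-0.1, -0.3, 0.3]
grip_width: 0.0853
```

```bash
cat >> h.py <<'E'
def wcam(d,st):
    T=np.eye(4);T[:3,:3]=st["tool_rot"];T[:3,3]=st["position"]
    return np.linalg.inv(T@d["T_tool_cam"])
def grab(n,tag):
    from rig import status,eyes
    st=status.observe();d=dict(eyes.get_image(n))
    if n=="wrist": d["world_to_cam"]=wcam(d,st)
    np.savez(f"pics/{tag}.npz",**d);cv2.imwrite(f"pics/{tag}.png",d["pixels"][:,:,::-1])
    return d,st
E
python3 - <<'E'
from h import *
d,s=grab("wrist","w1");print(s["position"],s["time_s"],s["q"])
crop(d,"pics/w1c.png",150,120,350,270,4)
E
```

```text
[ 0.47854554 -0.34824752  0.24522703] 2.65 [-4.74956170e+01  2.59142884e+01  6.53124270e+01  8.43243728e-04
  8.94801124e+01 -1.17032398e+02]
```

View pics/w1.png

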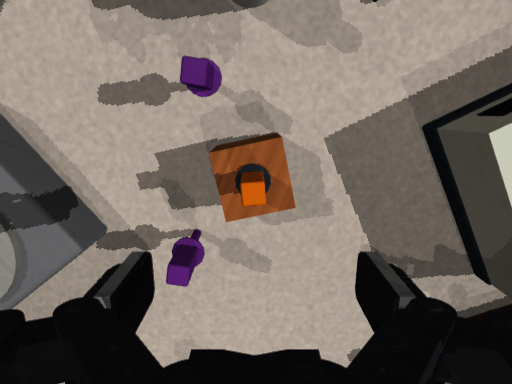

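View pics/w1c.png

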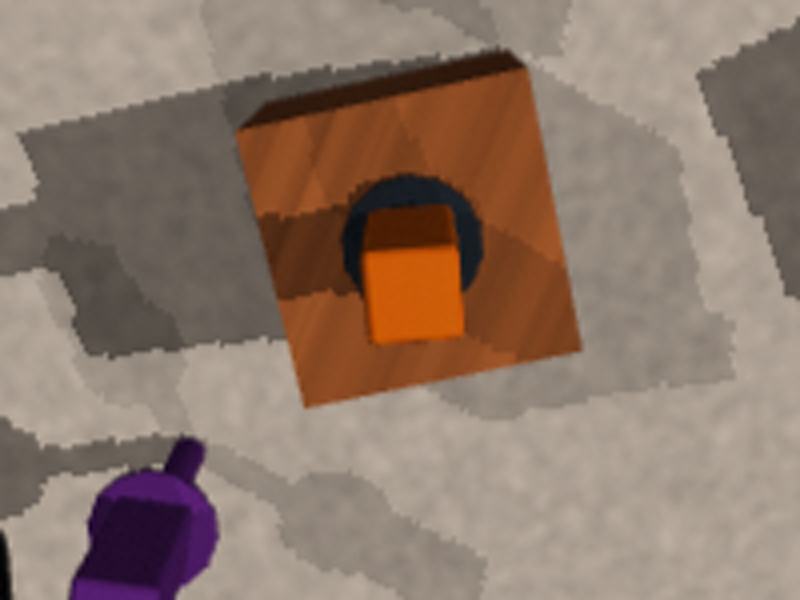

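The wrist view shows the holder centred near (253,178) with the key's handle top at (254,190). The handle is almost square to the jaws, and the purple look-alikes at (200,75) and (187,260) are clear of the fingers.

Run:
```python
from h import *
d=np.load("pics/w1.npz")
P=lambda x,y,z: unproj(d,150+(x+.5)/4-.5,120+(y+.5)/4-.5,z=z)
c=np.array([P(*q,.124) for q in[(363,251),(457,246),(465,338),(374,346)]])
print(np.round(c,4),c.mean(0),[np.linalg.norm(c[i]-c[(i+1)%4]) for i in range(4)])
R=np.array([[-0.937,.35],[.35,.937]])  # columns tool x,y
for i in range(4):
    e=(c[(i+1)%4]-c[i])[:2]; print(np.degrees(np.arctan2(*( R.T@e)[::-1])))
h=np.array([P(*q,.07) for q in[(238,127),(528,68),(581,350),(305,407)]]);print(np.round(h,4),h.mean(0),[np.linalg.norm(h[i]-h[(i+1)%4]) for i in range(4)])
print("collar",P(413,244,.074))
print("depth",unproj(d,253,192))
```

```text
[[ 0.4659 -0.3538  0.124 ]
 [ 0.4715 -0.336   0.124 ]
 [ 0.4899 -0.341   0.124 ]
 [ 0.485  -0.3587  0.124 ]] [ 0.47807867 -0.34735873  0.124     ] [np.float64(0.018646734581964006), np.float64(0.018982308960079002), np.float64(0.018427166035194596), np.float64(0.019662547901764)]
87.00486661384055
174.75521589471407
-95.08065467768445
-5.842950258189532
[[ 0.438  -0.3762  0.07  ]
 [ 0.449  -0.3083  0.07  ]
 [ 0.5174 -0.3187  0.07  ]
 [ 0.5073 -0.387   0.07  ]] [ 0.47792954 -0.34754591  0.07      ] [np.float64(0.06870697062951701), np.float64(0.06921624597166792), np.float64(0.06904820639922532), np.float64(0.07010206292338102)]
collar [ 0.47763022 -0.3474712   0.074     ]
depth [ 0.47703042 -0.34723475  0.12297787]
```

Call:
play_rows(
  targets="0 0 0.03 -0.08 0; 0 0 0.05 -0.08 0; 0 0 0.05 -0.08 0",
)

```text
time_s: 3.0
position: [0.48, -0.3478, 0.2019]
tool_rot: [[-0.962, 0.272, -0.001], [0.272, 0.962, 0.001], [0.001, 0.001, -1.0]]
ft_force: [0.1, 0.3, 0.8]
grip_width: 0.0855
```

Run:
```python
from rig import status
import numpy as np
s=status.observe();R=np.array(s["tool_rot"]);p=np.array(s["position"])
print(p,R.round(4).tolist(),s["time_s"],R.T@(np.array([.478,-.3474,.084])-p),np.round(s["qvel"],2))
```

```text
[ 0.47996037 -0.34781198  0.20187787] [[-0.9624, 0.2717, -0.0007], [0.2716, 0.9624, 0.0008], [0.0009, 0.0006, -1.0]] 3.0 [ 0.00189281 -0.00020938  0.11787951] [-0.03 -1.55 -3.79 -0.09  2.42  0.32]
```

Call:
play_rows(
  targets="0.002 0 0.03 0 0; 0.002 0 0.06 0 0; 0.002 0 0.09 0 0; 0.002 0 0.11 0 0; 0.002 0 0.117 0 0",
)

```text
time_s: 3.5
position: [0.4787, -0.3483, 0.0854]
tool_rot: [[-0.962, 0.272, 0.001], [0.272, 0.962, -0.001], [-0.001, -0.001, -1.0]]
ft_force: [0.5, -0.1, 0.3]
grip_width: 0.0857
```

Call:
play_rows(
  targets="0 0 0 0 0; 0 0 0 0 0.3; 0 0 0 0 0.5; 0 0 0 0 0.6",
  force=40,
)

```text
time_s: 3.9
position: [0.4785, -0.3485, 0.0854]
tool_rot: [[-0.962, 0.272, 0.001], [0.272, 0.962, -0.001], [-0.002, -0.001, -1.0]]
ft_force: [0.0, 0.1, 0.1]
grip_width: 0.0439
```

Run:
```python
from h import *
d,s=grab("wrist","w2");print(s["position"],s["time_s"],s["ft_force"],s["grip_width"])
```

```text
[ 0.47846241 -0.34854556  0.0854417 ] 3.9 [0.02132063 0.08837761 0.0897877 ] 0.043905615942249746
```

View pics/w2.png

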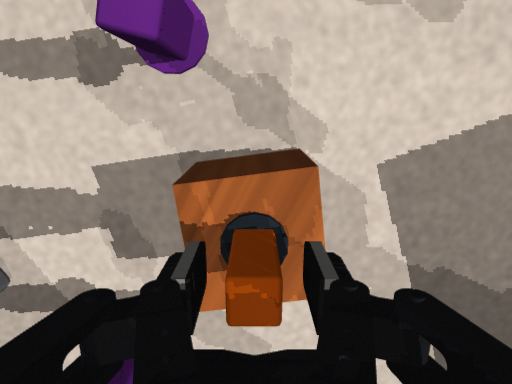

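The handle at (254,290) sits centred between the pads and square to them, so I'm closing.

Call:
play_rows(
  targets="0 0 0 0 0.7; 0 0 0 0 0.8; 0 0 0 0 0.9; 0 0 0 0 0.9; 0 0 0 0 0.9",
  force=60,
)

```text
time_s: 4.45
position: [0.4783, -0.3484, 0.0847]
tool_rot: [[-0.962, 0.272, 0.0], [0.272, 0.962, -0.0], [-0.001, -0.0, -1.0]]
ft_force: [0.0, -0.7, 5.6]
grip_width: 0.0192
```

Call:
play_rows(
  targets="0 0 0 0 0.9; 0 0 -0.01 0 0.9; 0 0 -0.03 0 0.9; 0 0 -0.05 0 0.9; 0 0 -0.05 0 0.9",
)

```text
time_s: 4.95
position: [0.4789, -0.349, 0.1369]
tool_rot: [[-0.962, 0.272, 0.003], [0.272, 0.962, -0.003], [-0.004, -0.002, -1.0]]
ft_force: [0.9, -0.7, -0.1]
grip_width: 0.0193
```

Call:
play_rows(
  targets="0 0 -0.04 0 0.9; 0 0 -0.08 0 0.9; 0 0.02 -0.11 0 0.9; -0.01 0.06 -0.128 0 0.9; -0.022 0.1 -0.128 0 0.9",
)

```text
time_s: 5.45
position: [0.5272, -0.2577, 0.2644]
tool_rot: [[-0.962, 0.274, 0.003], [0.274, 0.962, -0.002], [-0.004, -0.001, -1.0]]
ft_force: [0.3, -0.3, -0.7]
grip_width: 0.0193
```

Call:
play_rows(
  targets="-0.015 0.04 0 0 0.9; -0.03 0.08 0 0 0.9; -0.05 0.12 0 0 0.9; -0.065 0.1666 0 0 0.9; -0.065 0.1666 0 0 0.9",
)

```text
time_s: 5.95
position: [0.6364, -0.1104, 0.2604]
tool_rot: [[-0.964, 0.267, -0.002], [0.267, 0.964, 0.002], [0.002, 0.002, -1.0]]
ft_force: [-0.2, 0.4, -1.7]
grip_width: 0.019
```

Call:
play_rows(
  targets="0 0 0 0 0.9; 0 0 0 0 0.9; 0 0 0 0 0.9",
)

```text
time_s: 6.25
position: [0.6339, -0.1166, 0.2622]
tool_rot: [[-0.962, 0.274, -0.0], [0.274, 0.962, -0.0], [0.0, -0.0, -1.0]]
ft_force: [-0.6, 0.1, -0.9]
grip_width: 0.0195
```

Run:
```python
from h import *
d,s=grab("wrist","w3");print(s["position"],s["time_s"],s["ft_force"],s["grip_width"])
t,_=grab("top","t3");c,_=grab("scene","s3")
crop(c,"pics/s3c.png",190,100,340,300,3)
```

```text
[ 0.63392409 -0.11659009  0.26218708] 6.25 [-0.63572651  0.14649649 -0.89728514] 0.019466846917051646
```

View pics/w3.png

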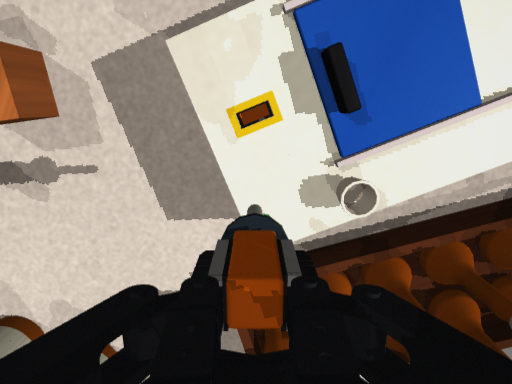

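View pics/s3c.png

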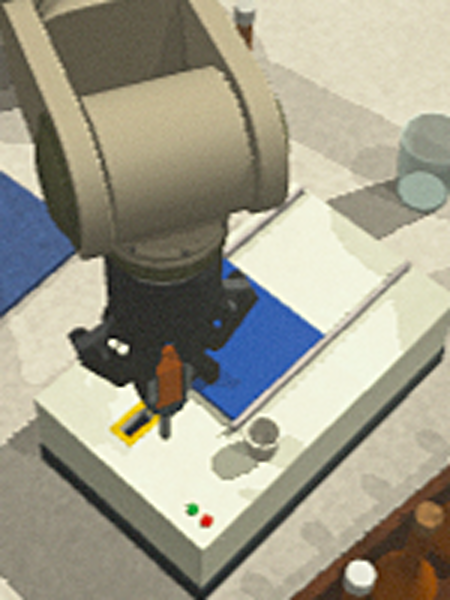

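The wrist view shows the yellow frame at (255,114), the orange pad inside it, and the blade tip just above the handle at (254,211).

Run:
```python
from h import *
d=np.load("pics/w3.npz")
crop(d,"pics/w3g.png",215,80,295,150,8)
crop(d,"pics/w3t.png",215,190,295,250,8)
hsv=cv2.cvtColor(d["pixels"],cv2.COLOR_RGB2HSV)
m=((hsv[...,0]>18)&(hsv[...,0]<32)&(hsv[...,1]>180)&(hsv[...,2]>120)).astype(np.uint8)
cs,_=cv2.findContours(m,cv2.RETR_EXTERNAL,cv2.CHAIN_APPROX_NONE);c=max(cs,key=cv2.contourArea)
r=cv2.minAreaRect(c);print(r);b=cv2.boxPoints(r);w=np.array([unproj(d,*p,z=.11) for p in b]);print(w.round(4),w.mean(0),[np.linalg.norm(w[i]-w[(i+1)%4]) for i in range(4)])
print("z around",unproj(d,255,95),unproj(d,255,114))
```

```text
((254.40618896484375, 113.99293518066406), (30.83754539489746, 49.558841705322266), 67.7509765625)
[[ 0.5656 -0.1212  0.11  ]
 [ 0.5617 -0.0804  0.11  ]
 [ 0.5865 -0.077   0.11  ]
 [ 0.5908 -0.1186  0.11  ]] [ 0.57613892 -0.09931431  0.11      ] [np.float64(0.041018174949632245), np.float64(0.025072977083613772), np.float64(0.04190503686792487), np.float64(0.02541045868985654)]
z around [ 0.56141486 -0.09450425  0.108548  ] [ 0.57665629 -0.09879512  0.08249725]
```

View pics/w3g.png

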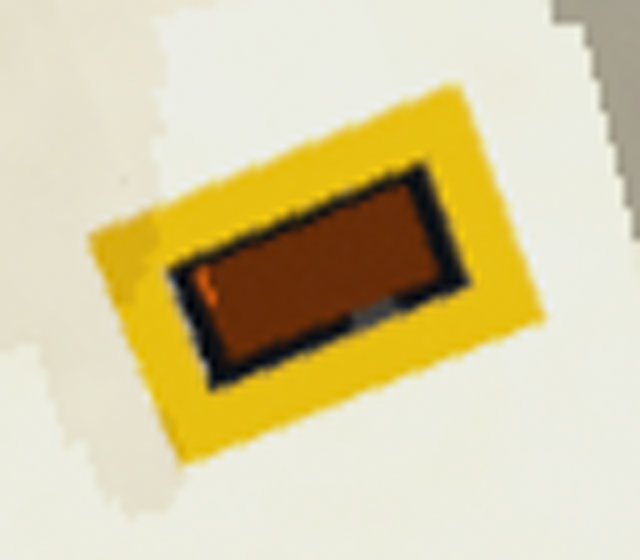

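View pics/w3t.png

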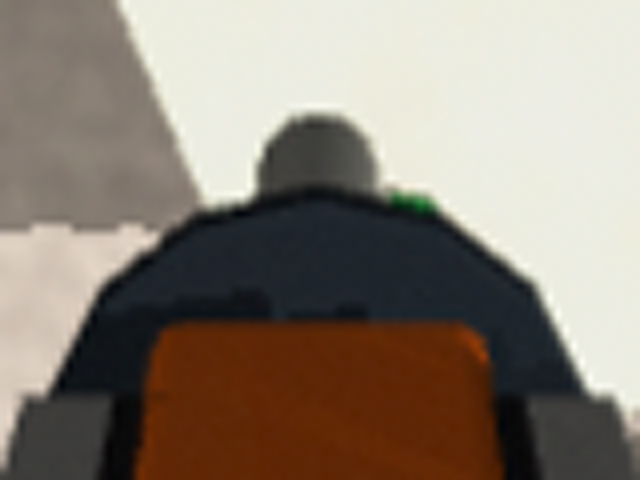

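Run:
```python
from h import *
d=np.load("pics/w3.npz")
tip=unproj(d,254.3,211.4,z=.1875);print("tip",tip)
R=np.array([[-0.962,.274],[.274,.962]]);p=np.array([.6339,-.1166])
print("tip rel TCP tool",R.T@(tip[:2]-p))
print("range at tip", unproj(d,254,209))
gi=np.array([unproj(d,215+(x+.5)/8-.5,80+(y+.5)/8-.5,z=.11) for x,y in[(168,268),(424,163),(470,285),(213,390)]])
print(gi.round(4),gi.mean(0))
print("pad z",[unproj(d,u,v)[2].round(4) for u,v in((250,113),(255,114),(260,112),(252,116),(256,111),(248,115))],"deck",[unproj(d,u,v)[2].round(4) for u,v in((225,105),(290,105),(270,135),(220,80),(250,140))])
st=d
```

```text
tip [ 0.63513369 -0.11620138  0.1875    ]
tip rel TCP tool [-0.00107759  0.00072151]
range at tip [ 0.62909282 -0.11466986  0.20252377]
[[ 0.5709 -0.1142  0.11  ]
 [ 0.5681 -0.0856  0.11  ]
 [ 0.5813 -0.0842  0.11  ]
 [ 0.5842 -0.1132  0.11  ]] [ 0.57613806 -0.09928234  0.11      ]
pad z [np.float64(0.0825), np.float64(0.0825), np.float64(0.0818), np.float64(0.0822), np.float64(0.0818), np.float64(0.0832)] deck [np.float64(0.1083), np.float64(0.108), np.float64(0.1091), np.float64(0.1087), np.float64(0.1084)]
```

Call:
play_rows(
  targets="0.03 0 0 0 0.9; 0.0608 0 0 0 0.9; 0.0608 0 0.02 0 0.9; 0.0608 0 0.04 0 0.9; 0.0608 0 0.055 0 0.9",
)

```text
time_s: 6.9
position: [0.5754, -0.0992, 0.2066]
tool_rot: [[-0.962, 0.273, -0.0], [0.273, 0.962, 0.0], [0.0, -0.0, -1.0]]
ft_force: [0.5, -0.2, -0.8]
grip_width: 0.0193
```

Call:
play_rows(
  targets="0 0 0.01 0 0.9; 0 0 0.01 0 0.9; 0 0 0.01 0 0.9",
)

```text
time_s: 7.2
position: [0.5762, -0.0991, 0.198]
tool_rot: [[-0.962, 0.273, 0.001], [0.273, 0.962, -0.0], [-0.001, -0.0, -1.0]]
ft_force: [-0.8, 0.0, -0.9]
grip_width: 0.0195
```

Run:
```python
from h import *
d,s=grab("wrist","w4");print(s["position"],s["time_s"],s["ft_force"],s["grip_width"])
c,_=grab("scene","s4");t,_=grab("top","t4")
crop(d,"pics/w4c.png",205,170,305,245,8)
crop(c,"pics/s4c.png",205,205,275,265,10)
```

```text
[ 0.57616856 -0.09909641  0.19795669] 7.2 [-0.78410018  0.04423231 -0.8917951 ] 0.019477937495892345
```

View pics/w4c.png

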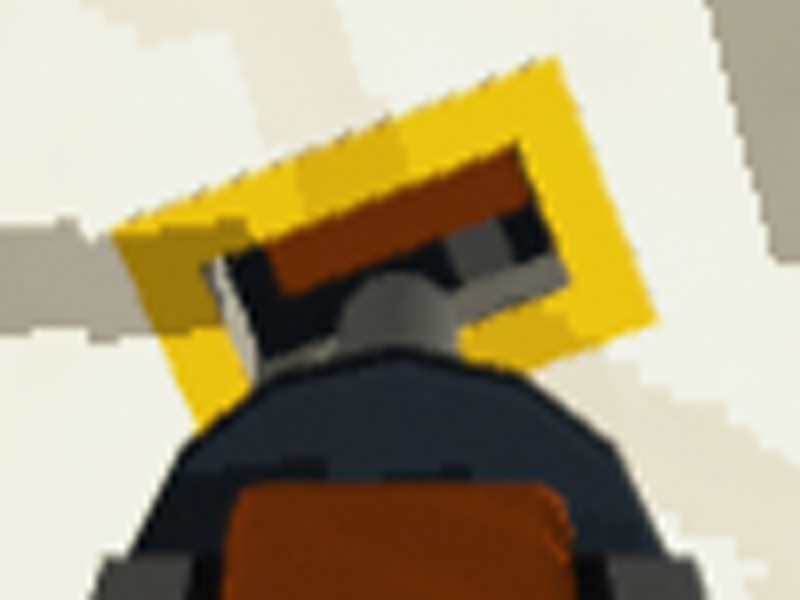

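View pics/s4c.png

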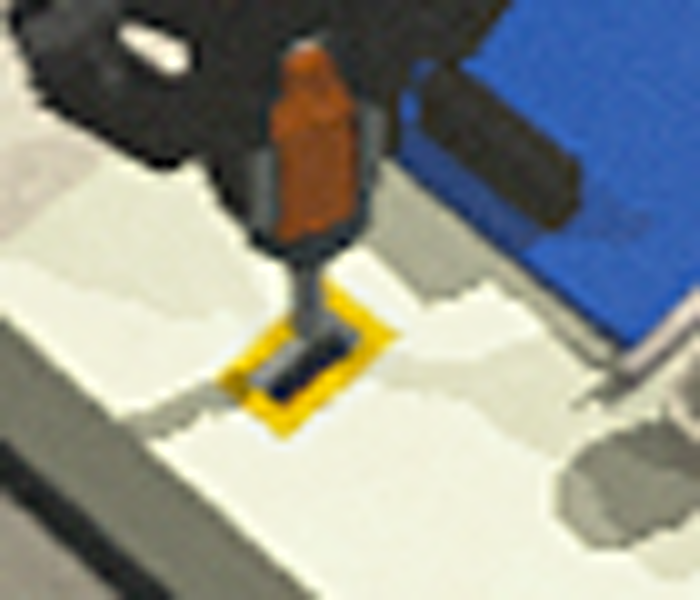

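Run:
```python
from h import *
d=np.load("pics/w4.npz");s=np.load("pics/s4.npz")
print("tip w",unproj(d,254.4,210.9,z=.1233))
c=np.array([unproj(d,205+(x+.5)/8-.5,170+(y+.5)/8-.5,z=.11) for x,y in[(113,232),(553,57),(658,320)]])
print("frame centre w",(c[0]+c[2])/2, c.round(4))
for q in((312,328),(312,333)):print("tip s",unproj(s,205+(q[0]+.5)/10-.5,205+(q[1]+.5)/10-.5,z=.1233))
c=np.array([unproj(s,205+(x+.5)/10-.5,205+(y+.5)/10-.5,z=.11) for x,y in[(220,382),(283,438),(398,333),(333,282)]])
print("frame centre s",c.mean(0),c.round(4))
```

```text
tip w [ 0.57714097 -0.09856931  0.1233    ]
frame centre w [ 0.57600062 -0.09933413  0.11      ] [[ 0.5656 -0.1213  0.11  ]
 [ 0.561  -0.0802  0.11  ]
 [ 0.5864 -0.0774  0.11  ]]
tip s [ 0.57518918 -0.09798275  0.1233    ]
tip s [ 0.57631245 -0.09889209  0.1233    ]
frame centre s [ 0.57549905 -0.0996505   0.11      ] [[ 0.5663 -0.1213  0.11  ]
 [ 0.5891 -0.119   0.11  ]
 [ 0.5845 -0.0775  0.11  ]
 [ 0.5621 -0.0808  0.11  ]]
```

Call:
play_rows(
  targets="0.0006 -0.001 0.004 0 0.9; 0.0006 -0.001 0.008 0 0.9; 0.0006 -0.001 0.012 0 0.9; 0.0006 -0.001 0.016 0 0.9; 0.0006 -0.001 0.016 0 0.9",
)

```text
time_s: 7.85
position: [0.5749, -0.0995, 0.1806]
tool_rot: [[-0.962, 0.272, -0.001], [0.272, 0.962, 0.0], [0.001, 0.0, -1.0]]
ft_force: [-0.2, 0.3, -0.7]
grip_width: 0.0192
```

Call:
play_rows(
  targets="0 0 0.003 0 0.9; 0 0 0.006 0 0.9; 0 0 0.006 0 0.9",
)

```text
time_s: 8.15
position: [0.575, -0.0996, 0.1749]
tool_rot: [[-0.962, 0.272, -0.001], [0.272, 0.962, 0.0], [0.001, 0.0, -1.0]]
ft_force: [-0.9, 0.2, -0.3]
grip_width: 0.0193
```

Run:
```python
from h import *
d,s=grab("wrist","w5");print(s["position"],s["time_s"],s["ft_force"],s["grip_width"])
crop(d,"pics/w5c.png",205,170,305,245,8)
```

```text
[ 0.57496539 -0.09959606  0.17487383] 8.15 [-0.94877986  0.17021003 -0.28646886] 0.019252767012113415
```

View pics/w5c.png

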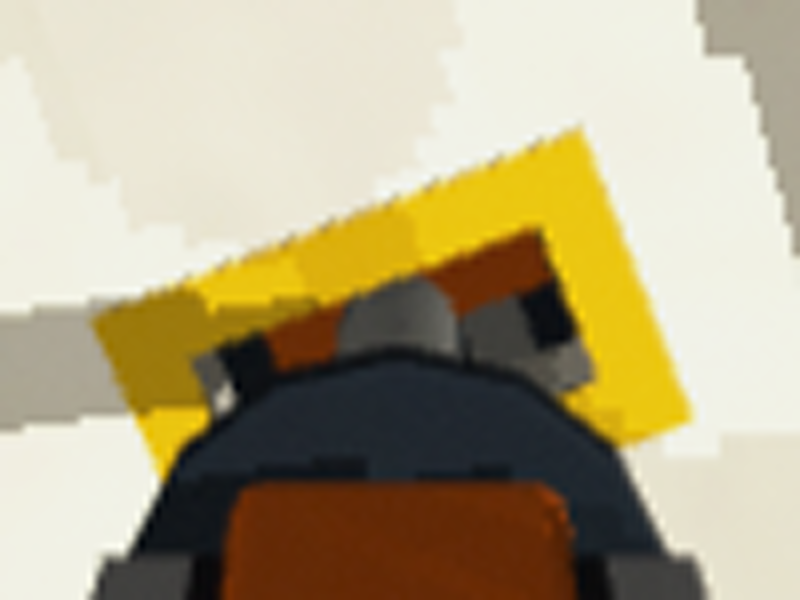

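Run:
```python
from h import *
d=np.load("pics/w5.npz")
px=lambda x,y,z: unproj(d,205+(x+.5)/8-.5,170+(y+.5)/8-.5,z=z)
t=px(400,339,.1002);print("tip",t)
c=np.array([px(x,y,.11) for x,y in[(93,318),(580,127),(692,418)]]);g=(c[0]+c[2])/2;print("gap",g,c.round(4))
y=(c[1]-c[0])[:2];y/=np.linalg.norm(y);x=np.array([y[1],-y[0]])
print("tip-gap in module x,y", x@(t-g)[:2], y@(t-g)[:2])
```

```text
tip [ 0.57656212 -0.09911932  0.1002    ]
gap [ 0.5758388 -0.0994195  0.11     ] [[ 0.5653 -0.1213  0.11  ]
 [ 0.5608 -0.0801  0.11  ]
 [ 0.5864 -0.0775  0.11  ]]
tip-gap in module x,y 0.0007514168841775672 0.0002206291843559393
```

Call:
play_rows(
  targets="0.0005 0 0.003 0 0.9; 0.0005 0 0.006 0 0.9; 0.0005 0 0.009 0 0.9; 0.0005 0 0.012 0 0.9; 0.0005 0 0.012 0 0.9",
)

```text
time_s: 8.7
position: [0.5744, -0.0995, 0.1628]
tool_rot: [[-0.962, 0.272, -0.001], [0.272, 0.962, 0.0], [0.001, 0.0, -1.0]]
ft_force: [0.3, -0.1, -0.2]
grip_width: 0.0195
```

Call:
play_rows(
  targets="0 0 0.001 0 0.9; 0 0 0.002 0 0.9; 0 0 0.002 0 0.9",
)

```text
time_s: 9.0
position: [0.5746, -0.0995, 0.1613]
tool_rot: [[-0.962, 0.272, -0.0], [0.272, 0.962, 0.0], [0.0, -0.0, -1.0]]
ft_force: [-0.0, -0.2, -0.8]
grip_width: 0.0187
```

Call:
play_rows(
  targets="0 0 0.001 0 0.9; 0 0 0.002 0 0.9; 0 0 0.002 0 0.9",
)

```text
time_s: 9.3
position: [0.5746, -0.0995, 0.1592]
tool_rot: [[-0.962, 0.272, -0.0], [0.272, 0.962, 0.0], [0.0, 0.0, -1.0]]
ft_force: [-0.2, -0.5, -1.1]
grip_width: 0.0193
```

Call:
play_rows(
  targets="0 0 0.001 0 0.9; 0 0 0.001 0 0.9",
)

```text
time_s: 9.5
position: [0.5747, -0.0995, 0.1583]
tool_rot: [[-0.962, 0.272, 0.0], [0.272, 0.962, -0.0], [-0.0, -0.0, -1.0]]
ft_force: [-0.1, 0.3, -0.5]
grip_width: 0.0191
```

Call:
play_rows(
  targets="0 0 0.001 0 0.9; 0 0 0.001 0 0.9",
)

```text
time_s: 9.7
position: [0.5748, -0.0996, 0.1579]
tool_rot: [[-0.962, 0.272, 0.001], [0.272, 0.962, -0.0], [-0.001, -0.0, -1.0]]
ft_force: [-0.3, 0.4, 3.9]
grip_width: 0.0191
```

Call:
play_rows(
  targets="0 0 0.001 0 0.9; 0 0 0.001 0 0.9",
)

```text
time_s: 9.9
position: [0.5748, -0.0996, 0.1569]
tool_rot: [[-0.962, 0.272, 0.001], [0.272, 0.962, -0.0], [-0.001, -0.0, -1.0]]
ft_force: [-0.9, -0.2, 5.0]
grip_width: 0.0193
```

Call:
play_rows(
  targets="0 0 0.001 0 0.9; 0 0 0.002 0 0.9; 0 0 0.002 0 0.9",
)

```text
time_s: 10.2
position: [0.5748, -0.0996, 0.155]
tool_rot: [[-0.962, 0.272, 0.001], [0.272, 0.962, -0.001], [-0.001, -0.0, -1.0]]
ft_force: [-0.8, 0.1, 6.0]
grip_width: 0.0193
```

Call:
play_rows(
  targets="0 0 0.001 0 0.9; 0 0 0.0015 0 0.9; 0 0 0.0015 0 0.9",
)

```text
time_s: 10.5
position: [0.5748, -0.0997, 0.1535]
tool_rot: [[-0.962, 0.272, 0.001], [0.272, 0.962, -0.001], [-0.001, -0.0, -1.0]]
ft_force: [-1.2, -0.4, 5.6]
grip_width: 0.0189
```

Call:
play_rows(
  targets="0 0 0.001 0 0.9; 0 0 0.001 0 0.9",
)

```text
time_s: 10.7
position: [0.5748, -0.0997, 0.1526]
tool_rot: [[-0.962, 0.272, 0.001], [0.272, 0.962, -0.001], [-0.001, -0.0, -1.0]]
ft_force: [-0.9, -0.1, 6.8]
grip_width: 0.0189
```

Call:
play_rows(
  targets="0 0 0.0005 0 0.9; 0 0 0.001 0 0.9; 0 0 0.001 0 0.9",
)

```text
time_s: 11.0
position: [0.5748, -0.0997, 0.1516]
tool_rot: [[-0.962, 0.272, 0.001], [0.272, 0.962, -0.001], [-0.001, -0.0, -1.0]]
ft_force: [-1.9, -0.4, 5.6]
grip_width: 0.0192
```

Run:
```python
from h import *
d,s=grab("wrist","w6");print(s["position"],s["time_s"],s["ft_force"])
```

```text
[ 0.57484578 -0.09967867  0.15158343] 11.0 [-1.90339688 -0.39978554  5.64860103]
```

View pics/w6.png

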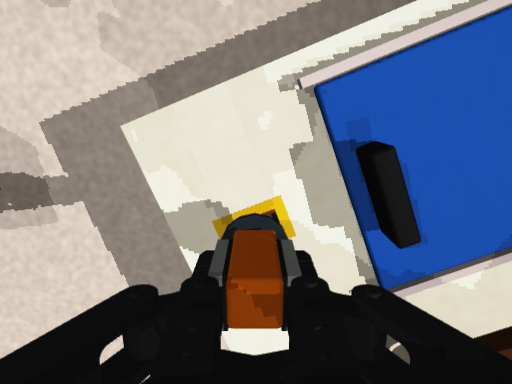

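Call:
play_rows(
  targets="0 0 0.0005 0 0.9; 0 0 0.0008 0 0.9; 0 0 0.0008 0 0.9",
)

```text
time_s: 11.35
position: [0.5748, -0.0997, 0.1504]
tool_rot: [[-0.962, 0.272, 0.001], [0.272, 0.962, -0.001], [-0.001, -0.0, -1.0]]
ft_force: [-0.6, -0.6, 4.3]
grip_width: 0.0192
```

Run:
```python
from h import *
d,s=grab("wrist","w7");print(s["position"],s["time_s"],s["ft_force"])
for n in("w3","w6","w7"):
    d=np.load(f"pics/{n}.npz");hsv=cv2.cvtColor(d["pixels"],cv2.COLOR_RGB2HSV)
    m=(hsv[...,0]>100)&(hsv[...,0]<125)&(hsv[...,1]>180)
    v,u=np.nonzero(m); W=np.array([unproj(d,a,b,z=.119) for a,b in zip(u,v)])[:,:2]-[.5865,.0155]
    a=np.radians(5.8);my=W@np.array([-np.sin(a),np.cos(a)]);mx=W@np.array([np.cos(a),np.sin(a)])
    print(n,"door near edge y",np.percentile(my,[0.2,1,2]),mx.min(),mx.max())
```

```text
[ 0.57477314 -0.09966858  0.15044175] 11.35 [-0.57112939 -0.64717134  4.29191199]
w3 door near edge y [-0.05838243 -0.05761626 -0.05662313] -0.08198750980591077 0.038030537713662216
w6 door near edge y [-0.05831857 -0.05754292 -0.05671746] -0.08275640511327163 0.03691755215637894
w7 door near edge y [-0.04014459 -0.03963056 -0.03900722] -0.0827429149886799 0.03692531008224445
```

The door edge moved from y −58 to −40 mm, so it has popped 18 mm. I'll withdraw the key and take it back to the holder.

Call:
play_rows(
  targets="0 0 0 0 0.9; 0 0 -0.01 0 0.9; 0 0 -0.03 0 0.9; 0 0 -0.06 0 0.9; 0 0 -0.09 0 0.9",
)

```text
time_s: 11.9
position: [0.5743, -0.0992, 0.2409]
tool_rot: [[-0.962, 0.272, -0.001], [0.272, 0.962, 0.001], [0.002, 0.0, -1.0]]
ft_force: [0.2, -0.3, -0.9]
grip_width: 0.0195
```

Call:
play_rows(
  targets="0 0 -0.02 0 0.9; 0.01 -0.035 -0.02 0 0.9; 0.02 -0.075 -0.02 0 0.9; 0.026 -0.12 -0.02 0 0.9; 0.026 -0.16 -0.01 0 0.9",
)

```text
time_s: 12.4
position: [0.5051, -0.2478, 0.2514]
tool_rot: [[-0.962, 0.272, 0.002], [0.272, 0.962, -0.001], [-0.002, -0.001, -1.0]]
ft_force: [0.1, 0.3, -0.6]
grip_width: 0.0193
```

Run:
```python
from rig import status
import numpy as np
s=status.observe();R=np.array(s["tool_rot"]);p=np.array(s["position"])
print(p,R.round(4).tolist(),s["time_s"],R.T@(np.array([.4783,-.3484,.20])-p))
```

```text
[ 0.50510939 -0.2477785   0.251387  ] [[-0.9622, 0.2722, 0.0016], [0.2722, 0.9622, -0.0011], [-0.0019, -0.0006, -1.0]] 12.4 [-0.0014972 -0.1040862  0.0514575]
```

Call:
play_rows(
  targets="0 -0.035 0 0 0.9; 0 -0.07 0 0 0.9; -0.001 -0.105 0.01 0 0.9; -0.001 -0.105 0.05 0 0.9; -0.001 -0.105 0.08 0 0.9",
)

```text
time_s: 12.9
position: [0.4776, -0.3482, 0.1682]
tool_rot: [[-0.962, 0.274, -0.001], [0.274, 0.962, 0.001], [0.001, 0.001, -1.0]]
ft_force: [0.4, 0.5, -1.4]
grip_width: 0.0192
```

Call:
play_rows(
  targets="0 0 0 0 0.9; 0 0 0 0 0.9; 0 0 0 0 0.9",
)

```text
time_s: 13.2
position: [0.4791, -0.3481, 0.1722]
tool_rot: [[-0.962, 0.272, 0.002], [0.272, 0.962, -0.002], [-0.003, -0.002, -1.0]]
ft_force: [-0.7, -0.3, -0.2]
grip_width: 0.0195
```

Run:
```python
from h import *
d,s=grab("wrist","w8");print(s["position"],s["time_s"],s["ft_force"],s["tool_rot"])
c,_=grab("scene","s8")
crop(d,"pics/w8c.png",175,130,335,250,5)
crop(c,"pics/s8c.png",95,225,175,310,7)
```

```text
[ 0.47913981 -0.3480858   0.17216107] 13.2 [-0.74451925 -0.29979307 -0.22122118] [[-0.96232563  0.27188956  0.00233525]
 [ 0.27188398  0.96232692 -0.0024495 ]
 [-0.00291327 -0.0017223  -0.99999427]]
```

View pics/w8c.png

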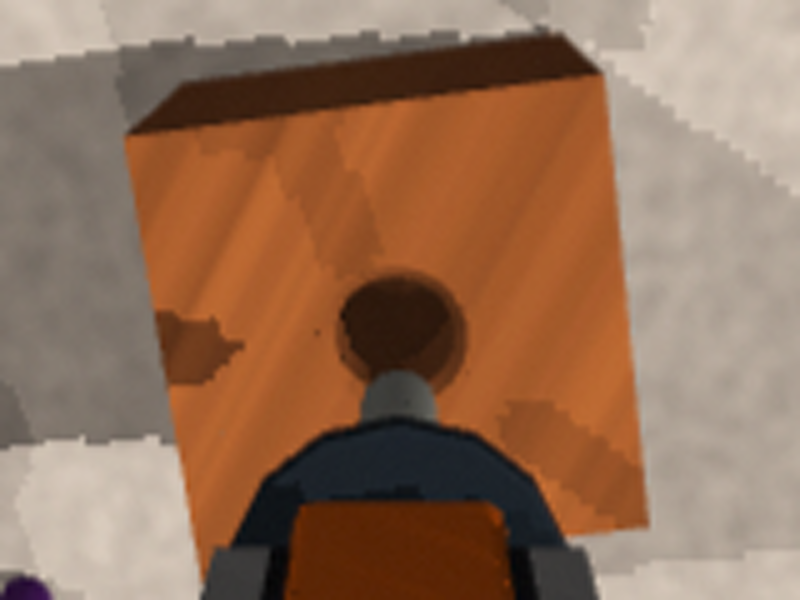

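View pics/s8c.png

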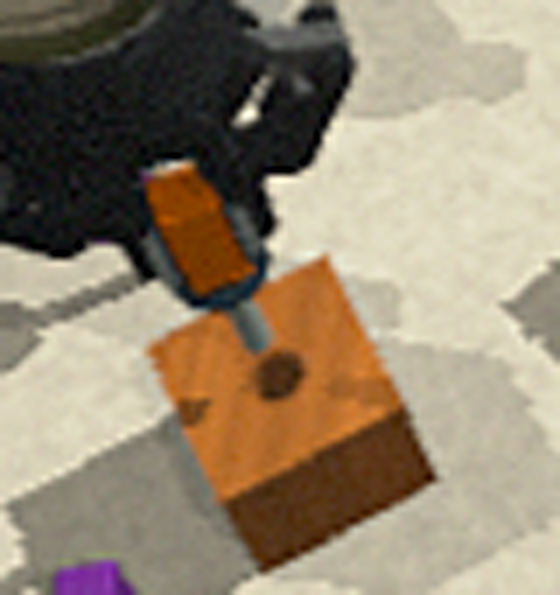

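Run:
```python
from h import *
d=np.load("pics/w8.npz");s=np.load("pics/s8.npz")
px=lambda x,y,z: unproj(d,175+(x+.5)/5-.5,130+(y+.5)/5-.5,z=z)
ps=lambda x,y,z: unproj(s,95+(x+.5)/7-.5,225+(y+.5)/7-.5,z=z)
h=px(402,332,.07);t=px(399,408,.0975);print("w hole",h,"tip",t,t-h)
h=ps(280,375,.07);t=ps(257,345,.0975);print("s hole",h,"tip",t,t-h)
```

```text
w hole [ 0.47746788 -0.34650289  0.07      ] tip [ 0.48042803 -0.34777214  0.0975    ] [ 0.00296015 -0.00126925  0.0275    ]
s hole [ 0.47881571 -0.34731601  0.07      ] tip [ 0.4783282  -0.34949579  0.0975    ] [-0.0004875  -0.00217977  0.0275    ]
```

Call:
play_rows(
  targets="0.0015 0.001 0.01 0 0.9; 0.0015 0.001 0.022 0 0.9; 0.0015 0.001 0.034 0 0.9; 0.0015 0.001 0.044 0 0.9; 0.0015 0.001 0.044 0 0.9",
)

```text
time_s: 13.8
position: [0.4767, -0.3458, 0.124]
tool_rot: [[-0.962, 0.272, -0.002], [0.272, 0.962, 0.003], [0.003, 0.002, -1.0]]
ft_force: [-0.0, -0.6, -0.4]
grip_width: 0.0195
```

Call:
play_rows(
  targets="0 0 0.012 0 0.9; 0 0 0.024 0 0.9; 0 0 0.034 0 0.9; 0 0 0.038 0 0.9; 0 0 0.038 0 0.9",
)

```text
time_s: 14.3
position: [0.477, -0.3462, 0.0873]
tool_rot: [[-0.962, 0.272, -0.001], [0.272, 0.962, 0.001], [0.001, 0.001, -1.0]]
ft_force: [-0.4, 0.9, -0.8]
grip_width: 0.0196
```

Call:
play_rows(
  targets="0 0 0.002 0 0.9; 0 0 0.003 0 0.9; 0 0 0.003 0 0.9",
)

```text
time_s: 14.6
position: [0.4773, -0.3464, 0.0852]
tool_rot: [[-0.962, 0.272, 0.0], [0.272, 0.962, -0.0], [-0.0, -0.0, -1.0]]
ft_force: [-0.9, 0.1, -1.0]
grip_width: 0.0194
```

Call:
play_rows(
  targets="0 0 0.0005 0 0.9; 0 0 0.0005 0 0.7; 0 0 0.0005 0 0.4; 0 0 0.0005 0 0.2; 0 0 0.0005 0 0.1",
)

```text
time_s: 15.1
position: [0.4773, -0.3464, 0.0846]
tool_rot: [[-0.962, 0.272, 0.0], [0.272, 0.962, -0.0], [-0.0, -0.0, -1.0]]
ft_force: [-0.7, 0.7, -0.6]
grip_width: 0.0684
```

Call:
play_rows(
  targets="0 0 0 0 0; 0 0 0 0 0; 0 0 -0.03 0 0; 0 0 -0.07 0 0; 0 0 -0.115 0 0",
)

```text
time_s: 15.6
position: [0.4768, -0.3459, 0.2002]
tool_rot: [[-0.962, 0.272, -0.002], [0.272, 0.962, 0.002], [0.002, 0.001, -1.0]]
ft_force: [1.0, -0.5, -0.3]
grip_width: 0.0855
```

Call:
play_rows(
  targets="0 0 -0.04 0 0; 0 0 -0.04 0 0.3; 0 0 -0.04 0 0.6",
)

```text
time_s: 15.9
position: [0.4772, -0.3463, 0.2399]
tool_rot: [[-0.962, 0.272, 0.001], [0.272, 0.962, -0.001], [-0.001, -0.001, -1.0]]
ft_force: [0.1, -1.3, -0.2]
grip_width: 0.0588
```

Run:
```python
from h import *
d,s=grab("wrist","w9");print(s["position"],s["time_s"],s["ft_force"],s["grip_width"])
for p in((253,190),(253,200),(253,185)): print(unproj(d,*p))
```

```text
[ 0.47722954 -0.34630203  0.23990554] 15.9 [ 0.14320624 -1.32121425 -0.19662705] 0.058845490176684695
[ 0.47400803 -0.34577061  0.12312736]
[ 0.48192147 -0.34802869  0.12276863]
[ 0.47025057 -0.34470118  0.122649  ]
```

View pics/w9.png

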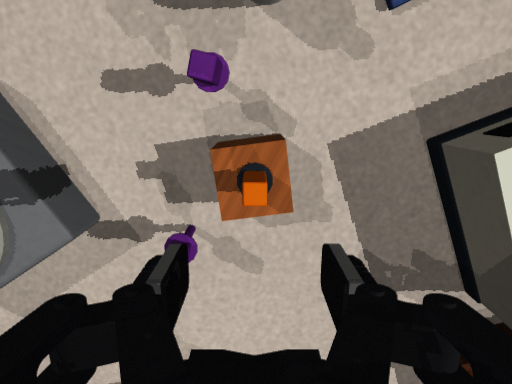

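The key is home: handle top about 123 mm, at (254,190) in the holder. Next I close the fingers and go behind the door tab.

Call:
play_rows(
  targets="-0.002 0.03 0 0 1; -0.003 0.07 0 0 1; -0.005 0.11 0 0 1; -0.006 0.15 0 0 1; -0.006 0.19 0 0 1",
)

```text
time_s: 16.45
position: [0.5346, -0.1634, 0.2378]
tool_rot: [[-0.962, 0.273, -0.003], [0.273, 0.962, 0.002], [0.003, 0.001, -1.0]]
ft_force: [0.6, 0.4, 0.3]
grip_width: 0.0
```

Call:
play_rows(
  targets="-0.001 0.04 0 -0.1 1; -0.002 0.08 0 -0.22 1; -0.0035 0.121 0 -0.32 1; -0.0035 0.121 0 -0.377 1; -0.0035 0.121 0.02 -0.377 1",
)

```text
time_s: 16.95
position: [0.5717, -0.0484, 0.2196]
tool_rot: [[-0.994, -0.105, 0.002], [-0.105, 0.994, -0.001], [-0.002, -0.001, -1.0]]
ft_force: [-0.2, -1.3, -0.4]
grip_width: 0.0001
```

Call:
play_rows(
  targets="0 0 0 0 1; 0 0 0 0 1; 0 0 0 0 1",
)

```text
time_s: 17.25
position: [0.5712, -0.05, 0.2198]
tool_rot: [[-0.995, -0.1, 0.0], [-0.1, 0.995, -0.0], [-0.0, -0.0, -1.0]]
ft_force: [0.3, 0.1, 0.3]
grip_width: -0.0002
```

Run:
```python
from h import *
d,s=grab("wrist","w10");print(s["position"],s["time_s"],s["ft_force"],s["grip_width"],np.round(s["tool_rot"],3).tolist())
```

```text
[ 0.57117116 -0.04995925  0.21975408] 17.25 [0.274502   0.10279499 0.25653245] -0.00015796603763366867 [[-0.995, -0.1, 0.0], [-0.1, 0.995, -0.0], [-0.0, -0.0, -1.0]]
```

View pics/w10.png

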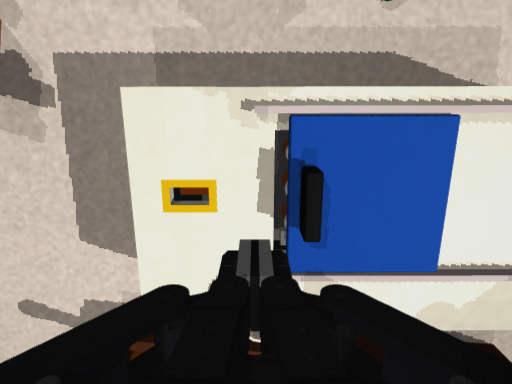

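The open door and its tab at (312,205) are clear of the closed fingers at (255,250). I'll descend behind the tab and then push.

Call:
play_rows(
  targets="0 0 0.03 0 1; 0 0 0.06 0 1; 0 0 0.083 0 1; 0 0 0.093 0 1; 0 0 0.093 0 1",
)

```text
time_s: 17.8
position: [0.5708, -0.0498, 0.126]
tool_rot: [[-0.995, -0.101, -0.002], [-0.101, 0.995, 0.0], [0.001, 0.001, -1.0]]
ft_force: [0.0, 0.3, 0.2]
grip_width: 0.0002
```

Call:
play_rows(
  targets="0 0.006 0 0 1; 0 0.012 0 0 1; 0 0.018 0 0 1; 0 0.024 0 0 1; 0 0.03 0 0 1",
)

```text
time_s: 18.3
position: [0.5683, -0.0194, 0.1271]
tool_rot: [[-0.995, -0.101, 0.001], [-0.101, 0.995, -0.001], [-0.001, -0.001, -1.0]]
ft_force: [0.5, -2.4, 1.6]
grip_width: -0.0
```

Call:
play_rows(
  targets="0 0.008 0 0 1; 0 0.016 0 0 1; 0 0.024 0 0 1; 0 0.032 0 0 1; 0 0.04 0 0 1",
)

```text
time_s: 18.8
position: [0.564, 0.0207, 0.1265]
tool_rot: [[-0.995, -0.101, 0.0], [-0.101, 0.995, -0.0], [-0.0, -0.0, -1.0]]
ft_force: [0.8, -1.6, 1.7]
grip_width: 0.0
```

Call:
play_rows(
  targets="0 0.008 0 0 1; 0 0.015 0 0 1; 0 0.022 0 0 1; 0 0.028 0 0 1; 0 0.028 0 0 1",
)

```text
time_s: 19.3
position: [0.5607, 0.0488, 0.1263]
tool_rot: [[-0.995, -0.102, -0.001], [-0.102, 0.995, 0.001], [0.001, 0.001, -1.0]]
ft_force: [0.0, -0.6, -1.3]
grip_width: 0.0003
```

```bash
cat > door.py <<'E'
from h import *
import sys
d,s=grab("wrist",sys.argv[1]);print(s["position"],s["time_s"],s["ft_force"])
hsv=cv2.cvtColor(d["pixels"],cv2.COLOR_RGB2HSV)
m=(hsv[...,0]>100)&(hsv[...,0]<125)&(hsv[...,1]>180)
v,u=np.nonzero(m); W=np.array([unproj(d,a,b,z=.119) for a,b in zip(u,v)])[:,:2]-[.5865,.0155]
a=np.radians(5.8);my=W@np.array([-np.sin(a),np.cos(a)])
print("door travel mm",(np.percentile(my,[0.2,1,2])-[-0.0584,-0.0576,-0.0567])*1e3)
E
python3 door.py w11
```

```text
[0.56072586 0.04881249 0.12631522] 19.3 [ 0.0339985  -0.55433066 -1.34212466]
door travel mm [ 99.99230159 100.50812147 101.13309651]
```

View pics/w11.png

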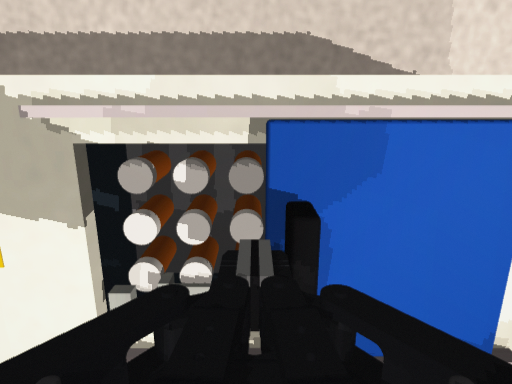

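Door at about 100 mm with the fingers on the tab at (302,240). I'll creep toward the stop and watch the force.

Call:
play_rows(
  targets="0 0.002 0 0 1; 0 0.004 0 0 1; 0 0.006 0 0 1; 0 0.006 0 0 1",
)

```text
time_s: 19.75
position: [0.5604, 0.054, 0.1264]
tool_rot: [[-0.995, -0.101, -0.001], [-0.101, 0.995, 0.0], [0.001, 0.0, -1.0]]
ft_force: [1.0, 0.3, -0.5]
grip_width: -0.0002
```

Call:
play_rows(
  targets="0 0.001 0 0 1; 0 0.002 0 0 1; 0 0.002 0 0 1",
)

```text
time_s: 20.05
position: [0.5603, 0.0559, 0.1265]
tool_rot: [[-0.995, -0.101, -0.0], [-0.101, 0.995, 0.0], [0.0, 0.0, -1.0]]
ft_force: [-0.9, -0.7, -1.1]
grip_width: 0.0002
```

```bash
python3 door.py w12
```

```text
[0.56032081 0.05590444 0.1264886 ] 20.05 [-0.87417962 -0.72155283 -1.08766338]
door travel mm [106.64110976 107.1938184  107.84113731]
```

Call:
play_rows(
  targets="0 0.001 0 0 1; 0 0.0015 0 0 1; 0 0.0015 0 0 1",
)

```text
time_s: 20.4
position: [0.5602, 0.0573, 0.1265]
tool_rot: [[-0.995, -0.101, 0.0], [-0.101, 0.995, 0.0], [-0.0, 0.0, -1.0]]
ft_force: [-0.4, -0.8, -0.0]
grip_width: 0.0001
```

Call:
play_rows(
  targets="0 0.001 0 0 1; 0 0.001 0 0 1",
)

```text
time_s: 20.6
position: [0.5601, 0.0584, 0.1265]
tool_rot: [[-0.995, -0.101, 0.0], [-0.101, 0.995, 0.0], [-0.0, 0.0, -1.0]]
ft_force: [-0.5, -0.7, -0.8]
grip_width: -0.0001
```

```bash
python3 door.py w13
```

```text
[0.56013225 0.05837775 0.12654586] 20.6 [-0.48093031 -0.67374352 -0.77046149]
door travel mm [109.01383827 109.54141224 110.22904535]
```

About 109 mm, so the door is at its stop or nearly so. I'll back off, rise clear and check everything.

Call:
play_rows(
  targets="0 -0.006 0 0 1; 0 -0.012 0 0 1; 0 -0.012 -0.04 0 1; 0 -0.012 -0.08 0 1; 0 -0.012 -0.12 0 1",
)

```text
time_s: 21.15
position: [0.5612, 0.0459, 0.2481]
tool_rot: [[-0.995, -0.101, -0.0], [-0.101, 0.995, 0.0], [0.0, 0.0, -1.0]]
ft_force: [1.8, 1.1, -0.3]
grip_width: 0.0
```

Call:
play_rows(
  targets="0.04 0 -0.02 0 1; 0.08 0 -0.04 0 1; 0.12 0 -0.04 0 1; 0.16 0 -0.04 0 1; 0.16 0 -0.04 0 1",
)

```text
time_s: 21.65
position: [0.3986, 0.0302, 0.2871]
tool_rot: [[-0.995, -0.1, 0.0], [-0.1, 0.995, -0.0], [-0.0, -0.0, -1.0]]
ft_force: [0.4, -0.3, 0.3]
grip_width: -0.0001
```

Call:
play_rows(
  targets="0 0 0 0 1; 0 0 0 0 1; 0 0 0 0 1; 0 0 0 0 1; 0 0 0 0 1",
)

```text
time_s: 22.15
position: [0.4025, 0.0302, 0.2863]
tool_rot: [[-0.995, -0.101, -0.001], [-0.101, 0.995, 0.0], [0.001, 0.0, -1.0]]
ft_force: [0.3, 0.4, 0.9]
grip_width: 0.0002
```

Run:
```python
from h import *
t,s=grab("top","t14");c,_=grab("scene","s14");print(s["position"],s["time_s"],s["ft_force"])
crop(t,"pics/t14c.png",140,120,420,300,2.8) if 0 else None
for d,u,v in((c,129,269),(t,376,200)): print("key top",unproj(d,u,v))
for d in(t,c):
  hsv=cv2.cvtColor(d["pixels"],cv2.COLOR_RGB2HSV)
  m=(hsv[...,0]>100)&(hsv[...,0]<125)&(hsv[...,1]>200)
  v,u=np.nonzero(m);W=np.array([unproj(d,a,b,z=.119) for a,b in zip(u,v)])[:,:2]-[.5865,.0155]
  a=np.radians(5.8);my=W@np.array([-np.sin(a),np.cos(a)]);mx=W@np.array([np.cos(a),np.sin(a)])
  k=(abs(mx)<.08)&(abs(my)<.25)
  print("door travel",np.percentile(my[k],[.2,1,2])+.058)
```

```text
[0.40249427 0.03018415 0.28627857] 22.15 [0.27194692 0.44554379 0.90098205]
key top [ 0.47831964 -0.34901265  0.12423756]
key top [ 0.48108839 -0.34482638  0.12550022]
door travel [0.11256755 0.11387502 0.11519376]
door travel [0.10933066 0.10987613 0.11055797]
```

View pics/s14.png

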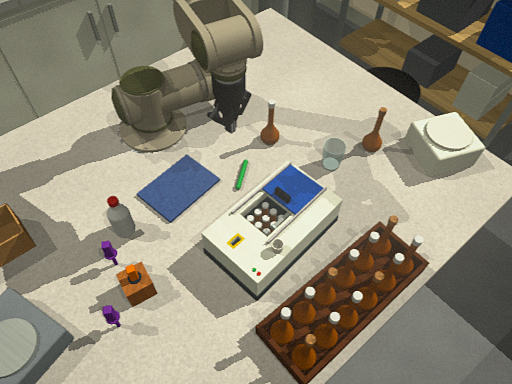

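View pics/t14.png

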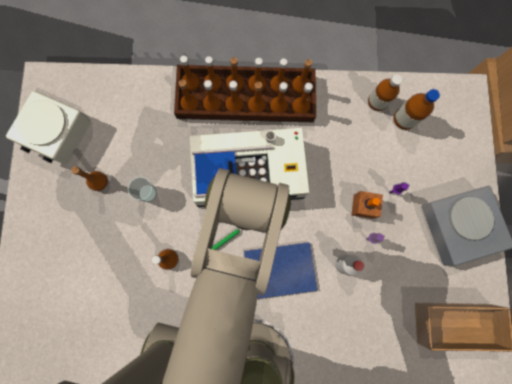

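Both views show the door open (blue panel at (298,185) in the scene view), the key upright in its holder at (133,275), the bystanders unmoved and the robot clear. I'm handing in.

```bash
python3 -c "
from rig import env
print(env.close_job())"
```

```text
the job is handed in; nothing more can be done
None
```

The door is open, the key is back upright in its holder, and the job was handed in at about 22 s of the 72 s allowed. No verdict was reported.

**Hook and door release:** I pressed the hook with the key and the force readings taken after each move stayed under about 8 N. The door popped to about 18 mm. I then returned the key to its holder and pushed the door open by its tab with closed fingers.

**Last checks:**
- **Door:** travel measured about 109 mm in the wrist and scene views. The top view gave 113–115 mm, which is over the 110 mm stop. I put that down to its coarser resolution and possible blocking by the arm.
- **Key:** the handle top is about 124 mm above the table, so its centre is about 99 mm. It sits within about 2–3 mm of the hole axis and looks upright.
- **Bystanders and robot:** the flasks, beaker, wash bottle, cup and marker look unmoved in both pictures, and the robot is touching nothing.

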